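# Unload the lens bonding jig

### The job

Unload the bonding jig: lift the ring-shaped steel weight up and off the jig's post and stand it gently on the round cork pad, fully on the pad. Then swing the jig's spring-return cam lever up to the cam's highest lift, lever straight up, so that the lens module is pushed up out of its nest, and keep hold of it: finish while still holding the lever there, as it falls back by itself when let go. Leave everything else on the bench where it is.

Things in the scene. Friction and masses are not known exactly. Their poses are not given: they have to be found in the camera images.
- jig: Aluminium jig fixed to the bench: base plate 150 x 130 x 10 mm (x, y, z), nest block 100 x 86 mm with its top 89 mm above the bench, open underneath. A round-nosed steel post, 10 mm thick, stands in the middle of the nest, its top 143 mm above the bench. Origin: underside of the base, below the post, z up. The lever is on its +y side and at rest points along its -x
- cam_axis (a point): Point on the lever's pivot axis, in the plane in which the middle of the lever's grip swings: 58 mm to the jig's +y side of the post, 40 mm above the bench. The pivot axis runs level, along the jig's y.
- handle: The lever: a flat steel bar 8 mm thick with a black cylindrical grip across its free end, 26 mm diameter, 30 mm long, its axis parallel to the pivot axis (the jig's y). Origin in the grip's centre, 110 mm from the pivot axis. At rest the grip is 40 mm above the bench with free space round it; with the lever straight up it is 150 mm up, above cam_axis
- cam_lever (a joint): Angle of the cam lever, rad. 0: at rest, level. It grows as the grip swings up and over towards the jig's +x. 1.571: lever straight up, the cam at its highest lift; beyond that the lift falls again, up to a stop at 2.0. A spring pulls it back to 0 with about 0.28 N m when upright (2.5 N at the grip), less lower down.
- ejector (a joint): Lift of the ejector pins under the module, m: 0 down, 0.010 at the cam's highest lift (0.010 times the sine of the lever angle). Moved only by the lever.
- weight: Plain steel ring-shaped weight, 50 mm outer diameter, 45 mm high, bore 15 mm, about 0.6 kg. It sits over the jig's post, on the module, with its underside 89 mm and its top 134 mm above the bench. Origin: centre of its underside, z up along the bore.
- module: Lens module in the jig's nest, under the weight: black plastic block 56 x 44 x 12 mm with a steel ring round a 14 mm hole, through which the post passes. At rest its top is flush with the nest. Origin: centre of its underside, 77 mm above the bench at rest, 87 mm when ejected.
- pad: Round cork pad, 130 mm diameter, 4 mm thick, fixed flat on the bench beside the jig. Origin: centre of its underside.
- module_a: Bystander near the pad: spare black lens module 56 x 44 x 12 mm lying on the bench. Origin: centre of its underside.
- module_b: Bystander near the pad: another spare lens module 56 x 44 x 12 mm on the bench. Origin: centre of its underside.
- small_weight: Bystander near the pad: small steel ring weight, 36 mm diameter, 22 mm high, standing on the bench. Origin: centre of its underside.
- glue: Bystander on the far side of the jig: small white adhesive bottle, 32 mm diameter, 80 mm high. Origin: centre of its underside.
- tape_roll: Bystander far out in the middle: white ring-shaped roll core, 70 mm diameter, 22 mm high, lying flat. Origin: centre of its underside.
- screwdriver: Bystander far to the right: screwdriver 170 mm long, blue handle, lying on the bench. Origin: underside of its middle.
- mug: Bystander far to the left: black mug, 80 mm diameter, 95 mm high. Origin: centre of its underside.

How it is judged:
On the way, in this order (a step that is already met when the one before it is completed fails the run):
1. the weight is lifted clear above the post (z of weight in the frame of jig above 0.143 m), for 0.05 s.
2. the weight stands upright, fully on the cork pad, and is let go (horizontal distance between weight and pad below 0.042 m and z of weight in the frame of pad below 0.008 m and angle between weight's own z axis and vertical below 0.1 rad and linear speed of weight below 0.03 m/s and contact force between the fingers and weight below 0.05 N), for 0.3 s.
3. the lever is held at the cam's highest lift and the module stands up out of its nest (value of joint cam_lever between 1.4 and 1.74 rad and value of joint ejector above 0.0093 m and z of module in the frame of jig above 0.0845 m and angle between module's own z axis and vertical below 0.15 rad and horizontal distance between module and jig below 0.006 m and contact force between any of the fingers, the arm and handle above 0.5 N), for 0.5 s.
At the end, for the whole second after the job is handed in: Weight upright, still and let go on the pad, centre within 42 mm of its centre; robot touches the lever (over 0.5 N) and keeps it still within 0.17 rad of straight up, ejector at least 9.3 mm up; module level round the post, at least 7.5 mm above where it lay, not touched by the fingers (all of step 2 and all of step 3 and velocity of joint cam_lever between -0.1 and 0.1 rad/s and contact force between the fingers and module below 0.05 N and contact force between anything else and weight above 1 N); the arm keeps its last pose, push and grip.
It fails at once if the cam lever is worked while the weight still sits on the module (value of joint cam_lever above 0.25 rad and horizontal distance between weight and jig below 0.03 m).
It fails at once if the weight is dropped (falls faster than 0.6 m/s out of the fingers) (linear speed of weight above 0.6 m/s and contact force between the fingers and weight below 0.1 N).
It fails at once if another thing on the bench is pushed away more than 25 mm or tipped over (distance of any of module_a, module_b, small_weight, glue, tape_roll, screwdriver, mug from where it was at the start of the episode above 0.025 m or angle between any of glue, mug's own z axis and vertical above 0.5 rad).
It also fails if it takes over 61 s, if anything falls off the work surface, if the arm or the gripper's body presses on something with over 40 N, if the wrist force passes 120 N, or if a joint passes its speed limit or range.

### The arm

A 7-joint arm with a two-finger parallel gripper is mounted at the origin on the work surface. World frame = base frame: x ahead of the robot, y to its left, z up, the work surface at z = 0. Lengths are in m, angles in rad, forces in N, time in s.
With the tool pointing down it reaches from about 0.425 to 0.925 m from the base axis. Payload 6.8 kg.
Tool frame: the origin (TCP) lies on the mounting face of the last link; the fingertips stand 173 mm ahead of it and the grasp point (between the pads) lies 155 mm ahead of it; z points along the fingers, y is the line along which they close (so a half turn about z gives the same grasp; the last joint's range is limited). The gripper opens to 85 mm and grips with 20 to 120 N. Pads are 22 mm wide; open, the fingers measure 114 mm over their backs; the gripper's body (76 mm by 85 mm) begins 54 mm behind the grasp point. The pads swing forward as they close: fully open they stand 13 mm farther back than shut.
Start: joints at [-1.22, 0.477, 0.022, 1.555, -0.011, 1.109, -0.083], TCP at [0.299, 0.605, 0.405] pointing down, gripper open.
Joint ranges: [-2.96, 2.96], [-0.34, 2.1], [-1.41, 1.46], [0.24, 2.44], [-1.37, 4.51], [0.17, 1.92], [-2.96, 2.96]. Speed limits (rad/s): [2.39, 2.39, 3.14, 3.14, 3.14, 3.14, 3.14].

### API

Orientations are given as a rotation vector (axis times angle).
In Python, from bench import r gives the robot as it stands.
- The arm moves only by the tool arm_command, never from a script. Its argument "plan" is a list of rows, each an object of numbers: "claw": the closure, from 0 (fully open) to 1 (shut); "tx", "ty", "tz": the shift along the tool's x, y, z in m; "ax", "ay", "az": the turn, a rotation vector about the tool's x, y, z in degrees. A call has exactly 10 rows; each row shifts and turns the commanded pose from where the row before left it, along the tool's axes as they then stand; what a row does not reach is not made up. A row lasts 1/12 s, in which the tool goes at most 41.7 mm and 7.16 degrees, less where a joint would pass 70% of its speed; a pose out of reach is approached as far as the arm can. A call is refused whole if a number of a shift passes 0.0417 or a number of a turn 7.16, either way. A call with a gripper value outside its range is refused whole. The fingers move at their own pace and stop on an object; "squeeze" is the grip in N (left out, the last holds). Time passes only in rows, so rows that do not move let the fingers close, or fill a call up. It gives the time, the measured TCP pose, the force, the opening and the grip force at its end, in the units of the state.
- r.get_obs(): the state, without advancing time (a new reading comes with each control period).
- r.grab_frame(name): name is "scene" or "top"; returns the picture (400x640x3 uint8, red, green, blue); there is no depth.
- r.camera_model(name): a dict with "fx", "fy", "cx", "cy" (pixels), "position" and "orientation" of the camera in the world. Camera axes: x right, y up, looking along -z (the intrinsics and any distortion apply to the point x, -y, -z); pixel columns grow to the right and rows downward; lengths in m; the calibration is good to about 2 mm. A picture is of the moment at which its call begins. camera_model takes no time and is no camera call.
- r.hand_in(): hands the job in; it is judged then, once.
Trained networks look in the newest picture that a camera, given by its name, has taken for a name from the list of things; names that differ only in an ending like _2 or _b are one class to them, and where a whole thing is asked for, a point or a joint stands for the part that bears it (a point fixed in the world has none). Each returns a list of dicts, best first, with "confidence" (0 to 1); they miss things now and then, are a little off and sometimes report something else, mostly with a low value. They report only what shows in the picture. A call takes as long as a camera call.
- r.boxes_of(target, camera): "location" ([x, y, z] in m, in the coordinates of the camera as it stood for that picture, good to about 4 mm: the middle of the surface that is visible of it).
- r.tip_of(target, camera): "location" ([x, y, z] in m, in the coordinates of the camera as it stood for that picture, good to about 4 mm: a listed point, or the origin of a listed thing).
The state is a dict: "clock": time; "joints": joint angles; "qvel": joint speeds; "tau": joint torques, N m; "tcp_pos": TCP position; "orientation": TCP orientation; "contact_force": force on the tool from outside, world axes, zero at the start; "moment": the same for the moment, N m; "grip_width": finger opening in m; "gripper_force": force on a finger pad.
Only numpy, scipy, OpenCV 4.12 (cv2) and the standard library are available. Lean on these libraries where they do the work, as an engineer would, in place of code of your own. Each camera call takes 0.05 s, during which the arm holds its last target. There are 200 camera calls.

## Working session

There is one attempt and no reset: what is moved stays moved. The work goes in short steps, Python scripts to look and compute and a tool call to move; the robot and the scene stay as the last step left them, time stands still between calls to the robot, and variables do not carry over. Pictures are saved under pics/ and viewed, at most 10 in all, crops included, and the job is handed in when it is done.

Besides the shell and the picture viewer there is one more tool, called as name(argument=value, ...) on one line, values as JSON. arm_command: Moves the arm, as the interface text tells. Its arguments: {"type":"object","properties":{"plan":{"type":"array","items":{"type":"object","properties":{"claw":{"type":"number"},"tx":{"type":"number"},"ty":{"type":"number"},"tz":{"type":"number"},"ax":{"type":"number"},"ay":{"type":"number"},"az":{"type":"number"}}}},"squeeze":{"type":"number"}},"required":["plan"]}

```bash
mkdir -p pics; cat > h.py <<'E'
import numpy as np, cv2
from scipy.spatial.transform import Rotation as R
from bench import r
def cam(n):
    c=r.camera_model(n); o=np.array(c["orientation"],float)
    M=R.from_rotvec(o).as_matrix() if o.size==3 else (o if o.shape==(3,3) else None)
    return c,M,np.array(c["position"])
def w(n,p):
    c,M,t=cam(n); return M@np.array(p)+t
def proj(n,P):
    c,M,t=cam(n); q=M.T@(np.array(P)-t); return c["cx"]+c["fx"]*q[0]/-q[2], c["cy"]+c["fy"]*(-q[1])/-q[2]
def save(n,f):
    im=r.grab_frame(n); cv2.imwrite("pics/"+f,im[:,:,::-1]); return im
E
python3 - <<'E'
from h import *
for n in("scene","top"):
    print(r.camera_model(n)); save(n,n+"0.png")
    for k in ["jig","handle","weight","pad","cam_axis","module_a","small_weight","glue","mug","tape_roll","screwdriver"]:
        for d in r.tip_of(k,n)[:2]: 
            P=w(n,d["location"]); print(n,k,round(d["confidence"],2),P.round(3),np.round(proj(n,P)))
print(r.get_obs())
E
```

```text
{'fx': 367.82913192739466, 'fy': 367.82913192739466, 'cx': 320.09884878654253, 'cy': 199.30564306425376, 'position': array([ 0.87946225, -0.43942089,  0.85684245]), 'orientation': array([0.6298572 , 0.18289887, 0.60075765])}
scene jig 0.57 [0.594 0.214 0.005] [364. 185.]
scene handle 0.49 [0.498 0.306 0.041] [354. 145.]
scene weight 0.64 [0.591 0.213 0.089] [366. 165.]
scene pad 0.8 [ 0.628 -0.197 -0.003] [287. 299.]
scene cam_axis 0.9 [0.608 0.274 0.038] [379. 167.]
scene module_a 0.72 [ 0.487 -0.188  0.004] [246. 264.]
scene module_a 0.61 [ 0.603 -0.073 -0.002] [309. 256.]
scene small_weight 0.56 [ 0.621 -0.324 -0.002] [250. 341.]
scene glue 0.6 [0.591 0.221 0.077] [367. 167.]
scene glue 0.59 [0.707 0.208 0.003] [396. 204.]
scene mug 0.8 [0.496 0.505 0.002] [383. 120.]
scene mug 0.35 [0.708 0.207 0.001] [396. 205.]
scene tape_roll 0.97 [ 0.715  0.008 -0.002] [362. 256.]
scene screwdriver 0.9 [ 0.589 -0.431 -0.003] [205. 374.]
{'fx': 454.8345949383583, 'fy': 454.8345949383583, 'cx': 322.1936918674217, 'cy': 206.32476440848717, 'position': array([0.36733126, 0.01882562, 1.49738436]),
[... 747 characters left out ...]
ray([-1.22005576,  0.47701257,  0.02241272,  1.55538243, -0.01152019,
        1.10931132, -0.08306933]), 'qvel': array([-3.97602303e-04,  7.60948583e-04, -2.68778892e-05,  7.27955761e-06,
        1.36756768e-03, -7.38879031e-05, -7.67722409e-04]), 'tau': array([-4.96937828e-04, -5.96321869e+01,  1.60603222e+00, -2.81540394e+01,
        1.23620962e-02,  1.56114038e-03,  5.12435662e-06]), 'tcp_pos': array([0.29897143, 0.60519988, 0.40470715]), 'orientation': array([-7.14450019e-01, -3.05925168e+00, -2.93227320e-05]), 'contact_force': array([-0.27760809, -0.21603562,  0.21708192]), 'moment': array([-0.0475951 , -0.00605539,  0.00300599]), 'gripper_force': 0.0, 'grip_width': 0.08539674044859587}
```

View picture(s).

View pics/scene0.png

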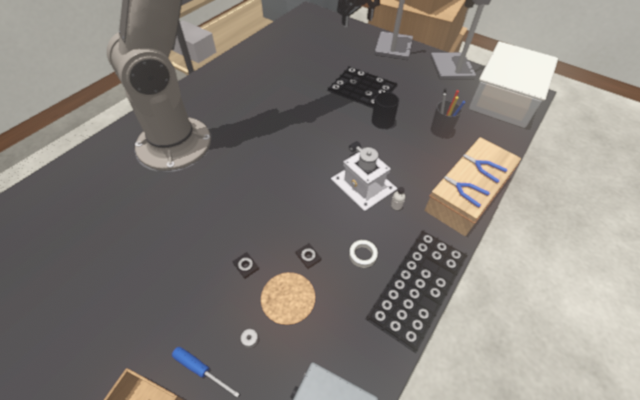

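View pics/top0.png

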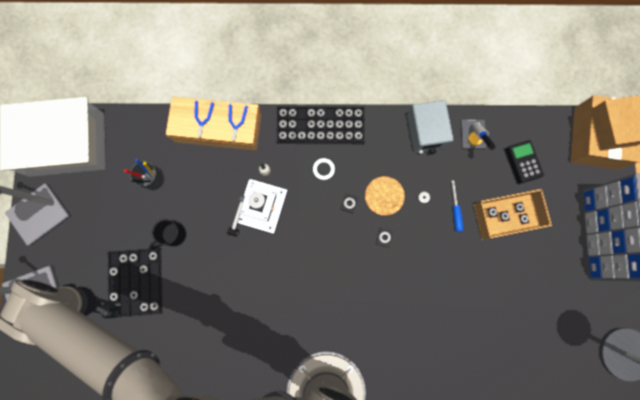

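The pictures show the jig at about (262,205) and the pad at (384,195) in the top view. The lever grip shows black at (233,232), and the networks agree with all three. Next I'll average a few more readings.

```bash
python3 - <<'E'
from h import *
D={}
for i in range(3):
  for n in("scene","top"):
    r.grab_frame(n)
    for k in ["jig","handle","weight","pad","cam_axis"]:
        L=r.tip_of(k,n)
        if L: D.setdefault(k,[]).append(w(n,L[0]["location"]))
for k,v in D.items(): v=np.array(v); print(k,np.median(v,0).round(4),v.std(0).round(4),len(v))
m={k:np.median(v,0)[:2] for k,v in D.items()}
m["jig"]=(m["jig"]+m["weight"])/2
from scipy.optimize import least_squares
def f(p):
    c,s=np.cos(p[2]),np.sin(p[2]); T=np.array([[c,-s],[s,c]])
    return np.concatenate([m["jig"]-p[:2],m["cam_axis"]-p[:2]-T@[0,.058],m["handle"]-p[:2]-T@[-.11,.058]])
s=least_squares(f,[.593,.21,-.25]); p=s.x; print(p[:2],np.degrees(p[2]),s.fun.round(4))
o=r.get_obs(); M=R.from_rotvec(o["orientation"]).as_matrix()
print(M.round(3),o["tcp_pos"],o["clock"])
yj=np.array([-np.sin(p[2]),np.cos(p[2]),0]); q=M.T@yj; az=np.degrees(np.arctan2(-q[0],q[1]));print("az",az)
M2=M@R.from_euler('z',az,degrees=True).as_matrix(); print(M2.round(4))
print("move in rotated tool axes", M2.T@(np.r_[p[:2],.118+.155]-o["tcp_pos"]))
print("to pad", M2.T@(np.r_[m["pad"]-p[:2],0]))
E
```

```text
jig [ 0.5952  0.215  -0.0013] [0.0016 0.0019 0.0039] 6
handle [0.5018 0.3018 0.0412] [0.0022 0.0048 0.001 ] 6
weight [0.5903 0.2139 0.0884] [0.0028 0.0022 0.037 ] 5
pad [ 0.6295 -0.195  -0.0033] [0.0011 0.0011 0.0018] 5
cam_axis [0.608  0.2691 0.0394] [0.0017 0.003  0.0013] 6
[0.59177231 0.21431697] -16.406526510077153 [ 0.001   0.0001 -0.0002 -0.0009 -0.0008  0.0007]
[[-0.897  0.443  0.   ]
 [ 0.443  0.897  0.   ]
 [ 0.     0.    -1.   ]] [0.29895151 0.60522067 0.40471777] 3.0
az -9.882176382592291
[[-9.593e-01  2.825e-01  0.000e+00]
 [ 2.825e-01  9.593e-01  1.000e-04]
 [-0.000e+00  1.000e-04 -1.000e+00]]
move in rotated tool axes [-0.39130867 -0.29228798  0.13169868]
to pad [-1.51783833e-01 -3.81975139e-01 -2.50049482e-05]
```

arm_command(plan=[{"claw": 0, "az": -4.95}, {"claw": 0, "az": -4.95}, {"claw": 0, "tx": -0.0245, "ty": -0.0183}, {"claw": 0, "tx": -0.0245, "ty": -0.0183}, {"claw": 0, "tx": -0.0245, "ty": -0.0183}, {"claw": 0, "tx": -0.0245, "ty": -0.0183}, {"claw": 0, "tx": -0.0245, "ty": -0.0183}, {"claw": 0, "tx": -0.0245, "ty": -0.0183}, {"claw": 0, "tx": -0.0245, "ty": -0.0183}, {"claw": 0, "tx": -0.0245, "ty": -0.0183}], squeeze=60)

```text
invalid input at $.plan[0]: expected keys claw, tx, ty, tz, ax, ay, az
```

arm_command(plan=[{"claw": 0, "tx": -0.0245, "ty": -0.0183}, {"claw": 0, "tx": -0.0245, "ty": -0.0183}, {"claw": 0, "tx": -0.0245, "ty": -0.0183}, {"claw": 0, "tx": -0.0245, "ty": -0.0183}, {"claw": 0, "tx": -0.0245, "ty": -0.0183}, {"claw": 0, "tx": -0.0245, "ty": -0.0183}, {"claw": 0, "tx": -0.0245, "ty": -0.0183}, {"claw": 0, "tx": -0.0245, "ty": -0.0183}, {"claw": 0}, {"claw": 0}])

```text
invalid input at $.plan[0]: expected keys claw, tx, ty, tz, ax, ay, az
```

```bash
cat >> h.py <<'E'
def to(x,y,z):
    o=r.get_obs(); M=R.from_rotvec(o["orientation"]).as_matrix()
    print("t",o["clock"],"grasp",(o["tcp_pos"]+M[:,2]*.155).round(4),"F",o["contact_force"].round(1),"w",round(o["grip_width"],4),"gf",round(o["gripper_force"],1))
    print("M",M.round(3).tolist()); print("move",(M.T@(np.array([x,y,z+.155])-o["tcp_pos"])).round(4))
E
python3 -c "
from h import *
to(.5918,.2143,.118)
save('scene','s1.png')"
```

```text
t 3.0 grasp [0.299  0.6052 0.2497] F [ 0.3 -0.4 -0.3] w 0.0852 gf 0.0
M [[-0.897, 0.443, 0.0], [0.443, 0.897, 0.0], [0.0, 0.0, -1.0]]
move [-0.4357 -0.2208  0.1317]
```

All seven keys are needed in each row.

arm_command(plan=[{"claw": 0, "tx": 0, "ty": 0, "tz": 0, "ax": 0, "ay": 0, "az": -4.95}, {"claw": 0, "tx": 0, "ty": 0, "tz": 0, "ax": 0, "ay": 0, "az": -4.95}, {"claw": 0, "tx": -0.0245, "ty": -0.0183, "tz": 0, "ax": 0, "ay": 0, "az": 0}, {"claw": 0, "tx": -0.0245, "ty": -0.0183, "tz": 0, "ax": 0, "ay": 0, "az": 0}, {"claw": 0, "tx": -0.0245, "ty": -0.0183, "tz": 0, "ax": 0, "ay": 0, "az": 0}, {"claw": 0, "tx": -0.0245, "ty": -0.0183, "tz": 0, "ax": 0, "ay": 0, "az": 0}, {"claw": 0, "tx": -0.0245, "ty": -0.0183, "tz": 0, "ax": 0, "ay": 0, "az": 0}, {"claw": 0, "tx": -0.0245, "ty": -0.0183, "tz": 0, "ax": 0, "ay": 0, "az": 0}, {"claw": 0, "tx": -0.0245, "ty": -0.0183, "tz": 0, "ax": 0, "ay": 0, "az": 0}, {"claw": 0, "tx": -0.0245, "ty": -0.0183, "tz": 0, "ax": 0, "ay": 0, "az": 0}], squeeze=60)

```text
clock: 3.88
tcp_pos: [0.4464, 0.4081, 0.4049]
orientation: [0.448, 3.109, 0.001]
contact_force: [0.5, 0.3, 0.6]
grip_width: 0.0853
gripper_force: 0.0
```

arm_command(plan=[{"claw": 0, "tx": -0.0245, "ty": -0.0183, "tz": 0, "ax": 0, "ay": 0, "az": 0}, {"claw": 0, "tx": -0.0245, "ty": -0.0183, "tz": 0, "ax": 0, "ay": 0, "az": 0}, {"claw": 0, "tx": -0.0245, "ty": -0.0183, "tz": 0, "ax": 0, "ay": 0, "az": 0}, {"claw": 0, "tx": -0.0245, "ty": -0.0183, "tz": 0, "ax": 0, "ay": 0, "az": 0}, {"claw": 0, "tx": -0.0245, "ty": -0.0183, "tz": 0, "ax": 0, "ay": 0, "az": 0}, {"claw": 0, "tx": -0.0245, "ty": -0.0183, "tz": 0, "ax": 0, "ay": 0, "az": 0}, {"claw": 0, "tx": -0.0245, "ty": -0.0183, "tz": 0, "ax": 0, "ay": 0, "az": 0}, {"claw": 0, "tx": -0.0245, "ty": -0.0183, "tz": 0, "ax": 0, "ay": 0, "az": 0}, {"claw": 0, "tx": 0, "ty": 0, "tz": 0, "ax": 0, "ay": 0, "az": 0}, {"claw": 0, "tx": 0, "ty": 0, "tz": 0, "ax": 0, "ay": 0, "az": 0}])

```text
clock: 4.72
tcp_pos: [0.5935, 0.2114, 0.4047]
orientation: [0.455, 3.108, -0.001]
contact_force: [-0.5, 0.6, -0.4]
grip_width: 0.0851
gripper_force: 0.0
```

```bash
python3 -c "
from h import *
to(.5918,.2143,.118)
save('scene','s2.png')"
```

```text
t 4.7167 grasp [0.5936 0.2113 0.2497] F [-0.5  0.6 -0.4] w 0.0851 gf 0.0
M [[-0.958, 0.286, 0.0], [0.286, 0.958, -0.001], [-0.001, -0.001, -1.0]]
move [0.0025 0.0024 0.1317]
```

arm_command(plan=[{"claw": 0, "tx": 0.0025, "ty": 0.0024, "tz": 0.016, "ax": 0, "ay": 0, "az": 0}, {"claw": 0, "tx": 0, "ty": 0, "tz": 0.016, "ax": 0, "ay": 0, "az": 0}, {"claw": 0, "tx": 0, "ty": 0, "tz": 0.016, "ax": 0, "ay": 0, "az": 0}, {"claw": 0, "tx": 0, "ty": 0, "tz": 0.016, "ax": 0, "ay": 0, "az": 0}, {"claw": 0, "tx": 0, "ty": 0, "tz": 0.016, "ax": 0, "ay": 0, "az": 0}, {"claw": 0, "tx": 0, "ty": 0, "tz": 0.016, "ax": 0, "ay": 0, "az": 0}, {"claw": 0, "tx": 0, "ty": 0, "tz": 0.016, "ax": 0, "ay": 0, "az": 0}, {"claw": 0, "tx": 0, "ty": 0, "tz": 0.012, "ax": 0, "ay": 0, "az": 0}, {"claw": 0, "tx": 0, "ty": 0, "tz": 0.008, "ax": 0, "ay": 0, "az": 0}, {"claw": 0, "tx": 0, "ty": 0, "tz": 0, "ax": 0, "ay": 0, "az": 0}])

```text
clock: 5.6
tcp_pos: [0.5896, 0.2176, 0.271]
orientation: [-0.445, -3.107, 0.002]
contact_force: [-0.9, 0.1, -0.6]
grip_width: 0.0852
gripper_force: 0.0
```

```bash
python3 -c "
from h import *
to(.5918,.2143,.118)
im=save('scene','s2.png'); cv2.imwrite('pics/s2c.png',cv2.resize(im[100:230,290:450,::-1],None,fx=4.5,fy=4.5))"
```

```text
t 5.6 grasp [0.5892 0.2174 0.116 ] F [-0.9  0.1 -0.6] w 0.0852 gf 0.0
M [[-0.96, 0.281, -0.003], [0.281, 0.96, -0.001], [0.003, -0.001, -1.0]]
move [-0.003  -0.0025 -0.002 ]
```

View pics/s2c.png

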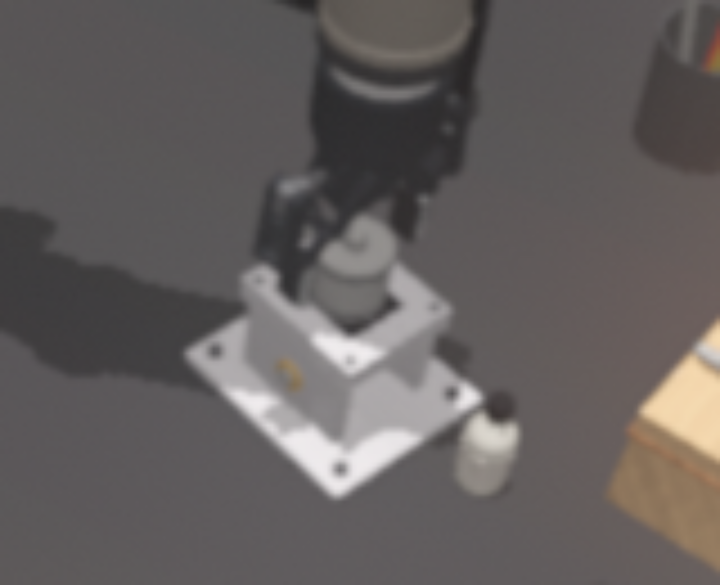

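The crop shows the fingers straddling the weight at about (355,265), one on each side of it, and clear of the nest. Closing now.

arm_command(plan=[{"claw": 0, "tx": -0.002, "ty": -0.0015, "tz": 0, "ax": 0, "ay": 0, "az": 0}, {"claw": 1, "tx": 0, "ty": 0, "tz": 0, "ax": 0, "ay": 0, "az": 0}, {"claw": 1, "tx": 0, "ty": 0, "tz": 0, "ax": 0, "ay": 0, "az": 0}, {"claw": 1, "tx": 0, "ty": 0, "tz": 0, "ax": 0, "ay": 0, "az": 0}, {"claw": 1, "tx": 0, "ty": 0, "tz": 0, "ax": 0, "ay": 0, "az": 0}, {"claw": 1, "tx": 0, "ty": 0, "tz": 0, "ax": 0, "ay": 0, "az": 0}, {"claw": 1, "tx": 0, "ty": 0, "tz": 0, "ax": 0, "ay": 0, "az": 0}, {"claw": 1, "tx": 0, "ty": 0, "tz": 0, "ax": 0, "ay": 0, "az": 0}, {"claw": 1, "tx": 0, "ty": 0, "tz": 0, "ax": 0, "ay": 0, "az": 0}, {"claw": 1, "tx": 0, "ty": 0, "tz": 0, "ax": 0, "ay": 0, "az": 0}])

```text
clock: 6.48
tcp_pos: [0.5926, 0.2149, 0.2737]
orientation: [0.448, 3.108, 0.002]
contact_force: [-0.6, 0.3, 5.8]
grip_width: 0.0483
gripper_force: 63.7
```

```bash
python3 -c "
from h import *
for i in range(4): to(.5918,.2143,.118); r.grab_frame('top')"
```

```text
t 6.4833 grasp [0.5929 0.2151 0.1187] F [-0.6  0.3  5.8] w 0.0483 gf 63.7
M [[-0.959, 0.282, 0.002], [0.282, 0.959, 0.001], [-0.001, 0.001, -1.0]]
move [ 0.0006 -0.0008  0.0007]
t 6.5333 grasp [0.5929 0.215  0.1186] F [-0.5 -0.6  5.7] w 0.0478 gf 63.7
M [[-0.959, 0.282, 0.002], [0.282, 0.959, 0.001], [-0.001, 0.001, -1.0]]
move [ 0.0006 -0.0008  0.0006]
t 6.5833 grasp [0.5928 0.215  0.1186] F [-0.   0.8  5.9] w 0.048 gf 63.7
M [[-0.959, 0.282, 0.002], [0.282, 0.959, 0.001], [-0.001, 0.001, -1.0]]
move [ 0.0006 -0.0008  0.0006]
t 6.6333 grasp [0.5929 0.2151 0.1187] F [-0.8 -0.1  5.3] w 0.048 gf 63.7
M [[-0.959, 0.282, 0.002], [0.282, 0.959, 0.001], [-0.001, 0.001, -1.0]]
move [ 0.0006 -0.0008  0.0007]
```

arm_command(plan=[{"claw": 1, "tx": 0, "ty": 0, "tz": -0.006, "ax": 0, "ay": 0, "az": 0}, {"claw": 1, "tx": 0, "ty": 0, "tz": -0.01, "ax": 0, "ay": 0, "az": 0}, {"claw": 1, "tx": 0, "ty": 0, "tz": -0.012, "ax": 0, "ay": 0, "az": 0}, {"claw": 1, "tx": 0, "ty": 0, "tz": -0.012, "ax": 0, "ay": 0, "az": 0}, {"claw": 1, "tx": 0, "ty": 0, "tz": -0.012, "ax": 0, "ay": 0, "az": 0}, {"claw": 1, "tx": 0, "ty": 0, "tz": -0.012, "ax": 0, "ay": 0, "az": 0}, {"claw": 1, "tx": 0, "ty": 0, "tz": -0.012, "ax": 0, "ay": 0, "az": 0}, {"claw": 1, "tx": 0, "ty": 0, "tz": -0.01, "ax": 0, "ay": 0, "az": 0}, {"claw": 1, "tx": 0, "ty": 0, "tz": -0.006, "ax": 0, "ay": 0, "az": 0}, {"claw": 1, "tx": 0, "ty": 0, "tz": 0, "ax": 0, "ay": 0, "az": 0}])

```text
clock: 7.52
tcp_pos: [0.5926, 0.2148, 0.3667]
orientation: [0.448, 3.107, 0.003]
contact_force: [1.3, -0.1, -6.1]
grip_width: 0.0483
gripper_force: 63.2
```

```bash
python3 -c "
from h import *
im=save('scene','s3.png'); cv2.imwrite('pics/s3c.png',cv2.resize(im[100:230,290:450,::-1],None,fx=3.5,fy=3.5))
to(.6295,-.195,.21)"
```

```text
t 7.5667 grasp [0.5925 0.2149 0.2105] F [ 0.9 -0.3 -7.4] w 0.0478 gf 63.2
M [[-0.959, 0.282, 0.001], [0.282, 0.959, 0.001], [-0.001, 0.001, -1.0]]
move [-1.513e-01 -3.826e-01  3.000e-04]
```

View pics/s3c.png

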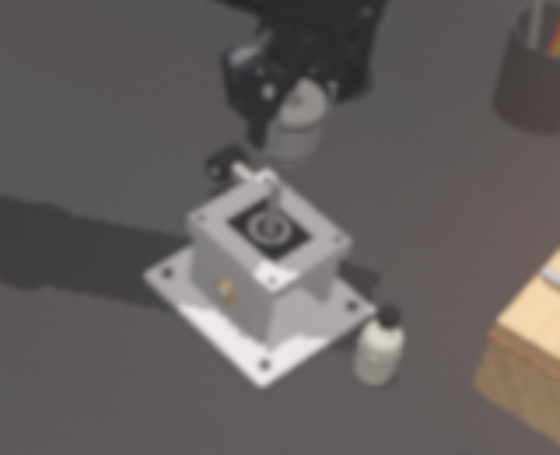

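The weight is clear above the post: it shows at (298,125), and the module ring is still in the nest at (268,230). Moving to the pad.

arm_command(plan=[{"claw": 1, "tx": -0.004, "ty": -0.0101, "tz": 0, "ax": 0, "ay": 0, "az": 0}, {"claw": 1, "tx": -0.008, "ty": -0.0202, "tz": 0, "ax": 0, "ay": 0, "az": 0}, {"claw": 1, "tx": -0.01, "ty": -0.0253, "tz": 0, "ax": 0, "ay": 0, "az": 0}, {"claw": 1, "tx": -0.01, "ty": -0.0253, "tz": 0, "ax": 0, "ay": 0, "az": 0}, {"claw": 1, "tx": -0.01, "ty": -0.0253, "tz": 0, "ax": 0, "ay": 0, "az": 0}, {"claw": 1, "tx": -0.01, "ty": -0.0253, "tz": 0, "ax": 0, "ay": 0, "az": 0}, {"claw": 1, "tx": -0.01, "ty": -0.0253, "tz": 0, "ax": 0, "ay": 0, "az": 0}, {"claw": 1, "tx": -0.01, "ty": -0.0253, "tz": 0, "ax": 0, "ay": 0, "az": 0}, {"claw": 1, "tx": -0.01, "ty": -0.0253, "tz": 0, "ax": 0, "ay": 0, "az": 0}, {"claw": 1, "tx": -0.01, "ty": -0.0253, "tz": 0, "ax": 0, "ay": 0, "az": 0}])

```text
clock: 8.4
tcp_pos: [0.6141, -0.0368, 0.3637]
orientation: [-0.448, -3.107, 0.001]
contact_force: [1.1, 0.8, -7.0]
grip_width: 0.0483
gripper_force: 63.2
```

arm_command(plan=[{"claw": 1, "tx": -0.01, "ty": -0.0253, "tz": 0, "ax": 0, "ay": 0, "az": 0}, {"claw": 1, "tx": -0.01, "ty": -0.0253, "tz": 0, "ax": 0, "ay": 0, "az": 0}, {"claw": 1, "tx": -0.01, "ty": -0.0253, "tz": 0, "ax": 0, "ay": 0, "az": 0}, {"claw": 1, "tx": -0.01, "ty": -0.0253, "tz": 0, "ax": 0, "ay": 0, "az": 0}, {"claw": 1, "tx": -0.01, "ty": -0.0253, "tz": 0, "ax": 0, "ay": 0, "az": 0}, {"claw": 1, "tx": -0.0065, "ty": -0.0164, "tz": 0, "ax": 0, "ay": 0, "az": 0}, {"claw": 1, "tx": -0.0028, "ty": -0.0071, "tz": 0, "ax": 0, "ay": 0, "az": 0}, {"claw": 1, "tx": 0, "ty": 0, "tz": 0, "ax": 0, "ay": 0, "az": 0}, {"claw": 1, "tx": 0, "ty": 0, "tz": 0, "ax": 0, "ay": 0, "az": 0}, {"claw": 1, "tx": 0, "ty": 0, "tz": 0, "ax": 0, "ay": 0, "az": 0}])

```text
clock: 9.23
tcp_pos: [0.6294, -0.1932, 0.3641]
orientation: [-0.444, -3.109, -0.002]
contact_force: [0.7, 0.6, -6.3]
grip_width: 0.0479
gripper_force: 63.3
```

```bash
python3 -c "
from h import *
for i in range(3): r.grab_frame('top')
to(.6295,-.195,.035)"
```

```text
t 9.3833 grasp [ 0.6296 -0.1932  0.2096] F [ 0.6  0.6 -6.2] w 0.048 gf 63.3
M [[-0.96, 0.28, -0.0], [0.28, 0.96, 0.001], [0.0, 0.001, -1.0]]
move [-0.0004 -0.0018  0.1746]
```

arm_command(plan=[{"claw": 1, "tx": 0, "ty": -0.0018, "tz": 0.01, "ax": 0, "ay": 0, "az": 0}, {"claw": 1, "tx": 0, "ty": 0, "tz": 0.02, "ax": 0, "ay": 0, "az": 0}, {"claw": 1, "tx": 0, "ty": 0, "tz": 0.025, "ax": 0, "ay": 0, "az": 0}, {"claw": 1, "tx": 0, "ty": 0, "tz": 0.025, "ax": 0, "ay": 0, "az": 0}, {"claw": 1, "tx": 0, "ty": 0, "tz": 0.025, "ax": 0, "ay": 0, "az": 0}, {"claw": 1, "tx": 0, "ty": 0, "tz": 0.025, "ax": 0, "ay": 0, "az": 0}, {"claw": 1, "tx": 0, "ty": 0, "tz": 0.02, "ax": 0, "ay": 0, "az": 0}, {"claw": 1, "tx": 0, "ty": 0, "tz": 0.01, "ax": 0, "ay": 0, "az": 0}, {"claw": 1, "tx": 0, "ty": 0, "tz": 0.005, "ax": 0, "ay": 0, "az": 0}, {"claw": 1, "tx": 0, "ty": 0, "tz": 0, "ax": 0, "ay": 0, "az": 0}])

```text
clock: 10.22
tcp_pos: [0.6286, -0.1966, 0.1987]
orientation: [-0.447, -3.108, -0.0]
contact_force: [0.6, -0.1, -5.7]
grip_width: 0.0478
gripper_force: 63.2
```

arm_command(plan=[{"claw": 1, "tx": 0, "ty": 0, "tz": 0.002, "ax": 0, "ay": 0, "az": 0}, {"claw": 1, "tx": 0, "ty": 0, "tz": 0.002, "ax": 0, "ay": 0, "az": 0}, {"claw": 1, "tx": 0, "ty": 0, "tz": 0.001, "ax": 0, "ay": 0, "az": 0}, {"claw": 1, "tx": 0, "ty": 0, "tz": 0.001, "ax": 0, "ay": 0, "az": 0}, {"claw": 1, "tx": 0, "ty": 0, "tz": 0.001, "ax": 0, "ay": 0, "az": 0}, {"claw": 1, "tx": 0, "ty": 0, "tz": 0.001, "ax": 0, "ay": 0, "az": 0}, {"claw": 1, "tx": 0, "ty": 0, "tz": 0, "ax": 0, "ay": 0, "az": 0}, {"claw": 1, "tx": 0, "ty": 0, "tz": 0, "ax": 0, "ay": 0, "az": 0}, {"claw": 1, "tx": 0, "ty": 0, "tz": 0, "ax": 0, "ay": 0, "az": 0}, {"claw": 1, "tx": 0, "ty": 0, "tz": 0, "ax": 0, "ay": 0, "az": 0}])

```text
clock: 11.05
tcp_pos: [0.6289, -0.1969, 0.1917]
orientation: [0.448, 3.109, 0.0]
contact_force: [-0.6, 0.4, -7.0]
grip_width: 0.0479
gripper_force: 63.2
```

```bash
python3 -c "
from h import *
for i in range(3): r.grab_frame('top')
to(.6295,-.195,.0335)"
```

```text
t 11.2 grasp [ 0.6289 -0.1969  0.0367] F [-0.1  0.  -6.2] w 0.0479 gf 63.2
M [[-0.959, 0.282, -0.0], [0.282, 0.959, -0.0], [0.0, -0.0, -1.0]]
move [-0.0001  0.002   0.0032]
```

Still hanging, with about 3 mm left to go.

arm_command(plan=[{"claw": 1, "tx": 0, "ty": 0, "tz": 0.001, "ax": 0, "ay": 0, "az": 0}, {"claw": 1, "tx": 0, "ty": 0, "tz": 0.001, "ax": 0, "ay": 0, "az": 0}, {"claw": 1, "tx": 0, "ty": 0, "tz": 0.0005, "ax": 0, "ay": 0, "az": 0}, {"claw": 1, "tx": 0, "ty": 0, "tz": 0.0005, "ax": 0, "ay": 0, "az": 0}, {"claw": 1, "tx": 0, "ty": 0, "tz": 0.0003, "ax": 0, "ay": 0, "az": 0}, {"claw": 1, "tx": 0, "ty": 0, "tz": 0, "ax": 0, "ay": 0, "az": 0}, {"claw": 1, "tx": 0, "ty": 0, "tz": 0, "ax": 0, "ay": 0, "az": 0}, {"claw": 1, "tx": 0, "ty": 0, "tz": 0, "ax": 0, "ay": 0, "az": 0}, {"claw": 1, "tx": 0, "ty": 0, "tz": 0, "ax": 0, "ay": 0, "az": 0}, {"claw": 1, "tx": 0, "ty": 0, "tz": 0, "ax": 0, "ay": 0, "az": 0}])

```text
clock: 12.03
tcp_pos: [0.6288, -0.1968, 0.1887]
orientation: [-0.448, -3.109, -0.0]
contact_force: [-3.5, 1.4, 2.6]
grip_width: 0.0483
gripper_force: 64.1
```

arm_command(plan=[{"claw": 0.3, "tx": 0, "ty": 0, "tz": 0, "ax": 0, "ay": 0, "az": 0}, {"claw": 0.2, "tx": 0, "ty": 0, "tz": 0, "ax": 0, "ay": 0, "az": 0}, {"claw": 0.1, "tx": 0, "ty": 0, "tz": 0, "ax": 0, "ay": 0, "az": 0}, {"claw": 0, "tx": 0, "ty": 0, "tz": 0, "ax": 0, "ay": 0, "az": 0}, {"claw": 0, "tx": 0, "ty": 0, "tz": 0, "ax": 0, "ay": 0, "az": 0}, {"claw": 0, "tx": 0, "ty": 0, "tz": 0, "ax": 0, "ay": 0, "az": 0}, {"claw": 0, "tx": 0, "ty": 0, "tz": 0, "ax": 0, "ay": 0, "az": 0}, {"claw": 0, "tx": 0, "ty": 0, "tz": 0, "ax": 0, "ay": 0, "az": 0}, {"claw": 0, "tx": 0, "ty": 0, "tz": 0, "ax": 0, "ay": 0, "az": 0}, {"claw": 0, "tx": 0, "ty": 0, "tz": 0, "ax": 0, "ay": 0, "az": 0}], squeeze=40)

```text
clock: 12.87
tcp_pos: [0.6289, -0.1969, 0.1884]
orientation: [0.448, 3.109, -0.0]
contact_force: [-0.2, 0.5, 0.5]
grip_width: 0.0852
gripper_force: 0.0
```

```bash
python3 -c "
from h import *
im=save('scene','s4.png'); cv2.imwrite('pics/s4c.png',cv2.resize(im[200:360,190:390,::-1],None,fx=3.5,fy=3.5))
to(.5018,.3010,.23)"
```

```text
t 12.9167 grasp [ 0.6288 -0.1968  0.0334] F [-0.9 -0.7 -0.3] w 0.0856 gf 0.0
M [[-0.959, 0.282, -0.0], [0.282, 0.959, 0.0], [0.0, 0.0, -1.0]]
move [ 0.2623  0.4418 -0.1966]
```

View pics/s4c.png

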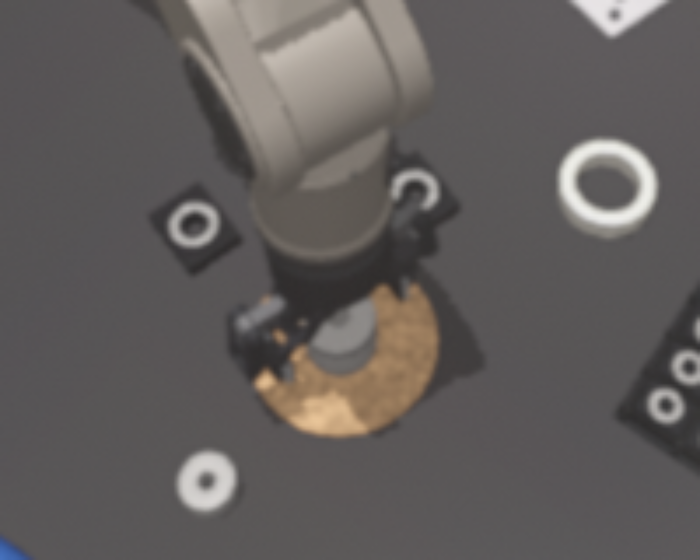

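The crop shows the weight upright near the pad's middle, at (340,345), with the fingers open on both sides. Lifting off, then moving above the lever grip.

arm_command(plan=[{"claw": 0, "tx": 0, "ty": 0, "tz": -0.008, "ax": 0, "ay": 0, "az": 0}, {"claw": 0, "tx": 0, "ty": 0, "tz": -0.012, "ax": 0, "ay": 0, "az": 0}, {"claw": 0, "tx": 0, "ty": 0, "tz": -0.02, "ax": 0, "ay": 0, "az": 0}, {"claw": 0, "tx": 0, "ty": 0, "tz": -0.025, "ax": 0, "ay": 0, "az": 0}, {"claw": 0, "tx": 0, "ty": 0, "tz": -0.03, "ax": 0, "ay": 0, "az": 0}, {"claw": 0, "tx": 0, "ty": 0, "tz": -0.03, "ax": 0, "ay": 0, "az": 0}, {"claw": 0, "tx": 0, "ty": 0, "tz": -0.03, "ax": 0, "ay": 0, "az": 0}, {"claw": 0, "tx": 0, "ty": 0, "tz": -0.025, "ax": 0, "ay": 0, "az": 0}, {"claw": 0, "tx": 0, "ty": 0, "tz": -0.015, "ax": 0, "ay": 0, "az": 0}, {"claw": 0, "tx": 0, "ty": 0, "tz": -0.005, "ax": 0, "ay": 0, "az": 0}])

```text
clock: 13.75
tcp_pos: [0.6293, -0.1974, 0.3933]
orientation: [0.447, 3.103, -0.001]
contact_force: [0.2, 0.1, 0.0]
grip_width: 0.0855
gripper_force: 0.0
```

arm_command(plan=[{"claw": 0, "tx": 0.01, "ty": 0.017, "tz": 0, "ax": 0, "ay": 0, "az": 0}, {"claw": 0, "tx": 0.016, "ty": 0.027, "tz": 0, "ax": 0, "ay": 0, "az": 0}, {"claw": 0, "tx": 0.016, "ty": 0.027, "tz": 0, "ax": 0, "ay": 0, "az": 0}, {"claw": 0, "tx": 0.016, "ty": 0.027, "tz": 0, "ax": 0, "ay": 0, "az": 0}, {"claw": 0, "tx": 0.016, "ty": 0.027, "tz": 0, "ax": 0, "ay": 0, "az": 0}, {"claw": 0, "tx": 0.016, "ty": 0.027, "tz": 0, "ax": 0, "ay": 0, "az": 0}, {"claw": 0, "tx": 0.016, "ty": 0.027, "tz": 0, "ax": 0, "ay": 0, "az": 0}, {"claw": 0, "tx": 0.016, "ty": 0.027, "tz": 0, "ax": 0, "ay": 0, "az": 0}, {"claw": 0, "tx": 0.016, "ty": 0.027, "tz": 0, "ax": 0, "ay": 0, "az": 0}, {"claw": 0, "tx": 0.016, "ty": 0.027, "tz": 0, "ax": 0, "ay": 0, "az": 0}])

```text
clock: 14.58
tcp_pos: [0.5535, 0.0973, 0.3883]
orientation: [-0.448, -3.109, 0.0]
contact_force: [0.0, 0.3, -0.2]
grip_width: 0.0854
gripper_force: 0.0
```

arm_command(plan=[{"claw": 0, "tx": 0.016, "ty": 0.027, "tz": 0, "ax": 0, "ay": 0, "az": 0}, {"claw": 0, "tx": 0.016, "ty": 0.027, "tz": 0, "ax": 0, "ay": 0, "az": 0}, {"claw": 0, "tx": 0.016, "ty": 0.027, "tz": 0, "ax": 0, "ay": 0, "az": 0}, {"claw": 0, "tx": 0.016, "ty": 0.027, "tz": 0, "ax": 0, "ay": 0, "az": 0}, {"claw": 0, "tx": 0.016, "ty": 0.027, "tz": 0, "ax": 0, "ay": 0, "az": 0}, {"claw": 0, "tx": 0.016, "ty": 0.027, "tz": 0, "ax": 0, "ay": 0, "az": 0}, {"claw": 0, "tx": 0.011, "ty": 0.02, "tz": 0, "ax": 0, "ay": 0, "az": 0}, {"claw": 0, "tx": 0, "ty": 0, "tz": 0, "ax": 0, "ay": 0, "az": 0}, {"claw": 0, "tx": 0, "ty": 0, "tz": 0, "ax": 0, "ay": 0, "az": 0}, {"claw": 0, "tx": 0, "ty": 0, "tz": 0, "ax": 0, "ay": 0, "az": 0}])

```text
clock: 15.42
tcp_pos: [0.5033, 0.2999, 0.3881]
orientation: [-0.449, -3.109, 0.002]
contact_force: [0.5, 1.4, -0.7]
grip_width: 0.0852
gripper_force: 0.0
```

```bash
python3 -c "
from h import *
r.grab_frame('top')
for n in('scene','top'):
  r.grab_frame(n)
  for k in('handle','weight','pad','cam_axis'):
    for d in r.tip_of(k,n)[:1]: print(n,k,round(d['confidence'],2),w(n,d['location']).round(4))
im=save('scene','s5.png'); cv2.imwrite('pics/s5c.png',cv2.resize(im[90:220,280:440,::-1],None,fx=4.5,fy=4.5))
to(.503,.3014,.040)"
```

```text
scene handle 0.52 [0.504  0.303  0.0426]
scene weight 0.63 [ 0.6265 -0.1944  0.0027]
scene pad 0.94 [ 0.6296 -0.1923  0.001 ]
scene cam_axis 0.82 [0.6047 0.2724 0.0405]
top handle 0.61 [0.5029 0.299  0.0425]
top weight 0.52 [ 0.6272 -0.2049  0.0014]
top pad 0.85 [ 0.6296 -0.1974 -0.0035]
top cam_axis 0.85 [0.6108 0.268  0.0401]
t 16.0167 grasp [0.5032 0.3008 0.2334] F [-0.5 -0.3  0.6] w 0.0851 gf 0.0
M [[-0.959, 0.282, 0.0], [0.282, 0.959, 0.0], [0.0, 0.0, -1.0]]
move [0.0003 0.0005 0.1934]
```

View pics/s5c.png

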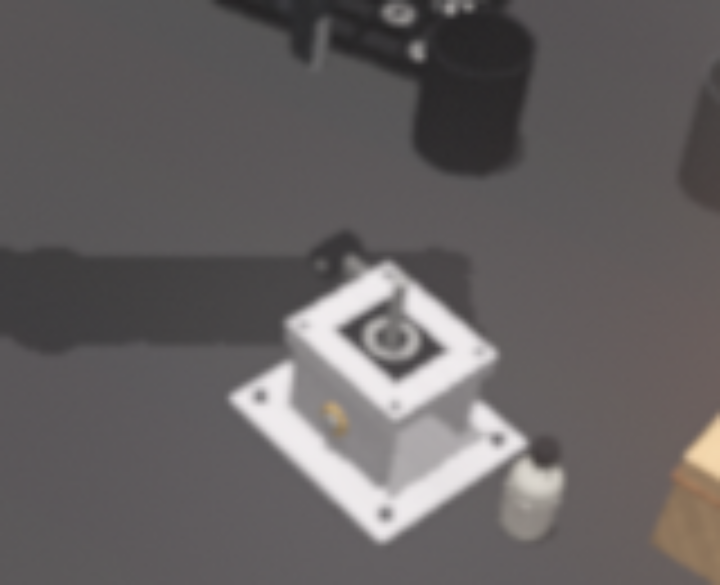

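The crop shows the grip at (335,255) with the bar leaving it at its middle. It's free all round, and the module lies flat in the nest. Descending over the grip, closing along the jig's y.

arm_command(plan=[{"claw": 0, "tx": 0, "ty": 0.0005, "tz": 0.015, "ax": 0, "ay": 0, "az": 0}, {"claw": 0, "tx": 0, "ty": 0, "tz": 0.025, "ax": 0, "ay": 0, "az": 0}, {"claw": 0, "tx": 0, "ty": 0, "tz": 0.025, "ax": 0, "ay": 0, "az": 0}, {"claw": 0, "tx": 0, "ty": 0, "tz": 0.025, "ax": 0, "ay": 0, "az": 0}, {"claw": 0, "tx": 0, "ty": 0, "tz": 0.025, "ax": 0, "ay": 0, "az": 0}, {"claw": 0, "tx": 0, "ty": 0, "tz": 0.025, "ax": 0, "ay": 0, "az": 0}, {"claw": 0, "tx": 0, "ty": 0, "tz": 0.02, "ax": 0, "ay": 0, "az": 0}, {"claw": 0, "tx": 0, "ty": 0, "tz": 0.015, "ax": 0, "ay": 0, "az": 0}, {"claw": 0, "tx": 0, "ty": 0, "tz": 0.012, "ax": 0, "ay": 0, "az": 0}, {"claw": 0, "tx": 0, "ty": 0, "tz": 0.006, "ax": 0, "ay": 0, "az": 0}])

```text
clock: 16.85
tcp_pos: [0.5029, 0.3011, 0.1938]
orientation: [-0.447, -3.108, 0.002]
contact_force: [0.5, -0.1, 0.7]
grip_width: 0.0854
gripper_force: 0.0
```

arm_command(plan=[{"claw": 0, "tx": 0, "ty": 0, "tz": 0, "ax": 0, "ay": 0, "az": 0}, {"claw": 1, "tx": 0, "ty": 0, "tz": 0, "ax": 0, "ay": 0, "az": 0}, {"claw": 1, "tx": 0, "ty": 0, "tz": 0, "ax": 0, "ay": 0, "az": 0}, {"claw": 1, "tx": 0, "ty": 0, "tz": 0, "ax": 0, "ay": 0, "az": 0}, {"claw": 1, "tx": 0, "ty": 0, "tz": 0, "ax": 0, "ay": 0, "az": 0}, {"claw": 1, "tx": 0, "ty": 0, "tz": 0, "ax": 0, "ay": 0, "az": 0}, {"claw": 1, "tx": 0, "ty": 0, "tz": 0, "ax": 0, "ay": 0, "az": 0}, {"claw": 1, "tx": 0, "ty": 0, "tz": 0, "ax": 0, "ay": 0, "az": 0}, {"claw": 1, "tx": 0, "ty": 0, "tz": 0, "ax": 0, "ay": 0, "az": 0}, {"claw": 1, "tx": 0, "ty": 0, "tz": 0, "ax": 0, "ay": 0, "az": 0}])

```text
clock: 17.68
tcp_pos: [0.5035, 0.3014, 0.1959]
orientation: [0.447, 3.109, 0.001]
contact_force: [-0.8, 0.1, 5.8]
grip_width: 0.0288
gripper_force: 45.9
```

```bash
python3 -c "
from h import *
im=save('scene','s6.png'); cv2.imwrite('pics/s6c.png',cv2.resize(im[90:220,280:440,::-1],None,fx=4.5,fy=4.5))
for i in range(2): r.grab_frame('top')
to(.503,.3014,.040)
import numpy as np
a=np.radians(np.arange(0,91,10)); p=np.c_[0.11*(1-np.cos(a)),0.11*np.sin(a)]
print(np.diff(p,axis=0).round(4))"
```

```text
t 17.8333 grasp [0.5036 0.3015 0.0409] F [-1.8 -1.5  5.7] w 0.0291 gf 45.9
M [[-0.959, 0.282, 0.001], [0.282, 0.959, 0.0], [-0.001, 0.001, -1.0]]
move [ 0.0005 -0.0002  0.0009]
[[0.0017 0.0191]
 [0.005  0.0185]
 [0.0081 0.0174]
 [0.011  0.0157]
 [0.0136 0.0136]
 [0.0157 0.011 ]
 [0.0174 0.0081]
 [0.0185 0.005 ]
 [0.0191 0.0017]]
```

View pics/s6c.png

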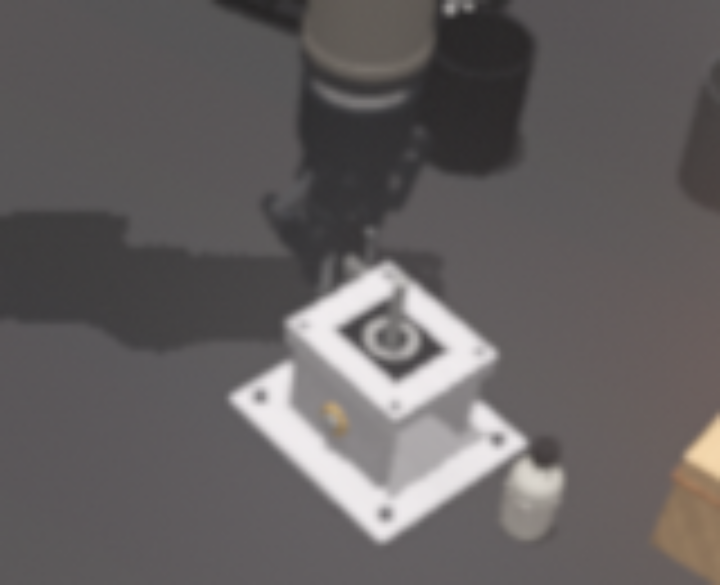

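The fingers are closed on the grip ends, with the opening reading 29 mm against 30 mm. Swinging along the arc, first half to 50°.

arm_command(plan=[{"claw": 1, "tx": -0.0004, "ty": 0, "tz": -0.0096, "ax": 0, "ay": 0, "az": 0}, {"claw": 1, "tx": -0.0013, "ty": 0, "tz": -0.0095, "ax": 0, "ay": 0, "az": 0}, {"claw": 1, "tx": -0.0021, "ty": 0, "tz": -0.0094, "ax": 0, "ay": 0, "az": 0}, {"claw": 1, "tx": -0.0029, "ty": 0, "tz": -0.0091, "ax": 0, "ay": 0, "az": 0}, {"claw": 1, "tx": -0.0037, "ty": 0, "tz": -0.0089, "ax": 0, "ay": 0, "az": 0}, {"claw": 1, "tx": -0.0044, "ty": 0, "tz": -0.0085, "ax": 0, "ay": 0, "az": 0}, {"claw": 1, "tx": -0.0052, "ty": 0, "tz": -0.0081, "ax": 0, "ay": 0, "az": 0}, {"claw": 1, "tx": -0.0058, "ty": 0, "tz": -0.0076, "ax": 0, "ay": 0, "az": 0}, {"claw": 1, "tx": -0.0065, "ty": 0, "tz": -0.0071, "ax": 0, "ay": 0, "az": 0}, {"claw": 1, "tx": -0.0071, "ty": 0, "tz": -0.0065, "ax": 0, "ay": 0, "az": 0}])

```text
clock: 18.67
tcp_pos: [0.5409, 0.2905, 0.2801]
orientation: [-0.446, -3.108, 0.0]
contact_force: [-0.1, 4.5, -8.5]
grip_width: 0.0291
gripper_force: 40.1
```

```bash
python3 -c "
from h import *
for i in range(2): r.grab_frame('top')
to(.6086,.2703,.15)"
```

```text
t 18.7667 grasp [0.5419 0.2902 0.1261] F [-1.6  2.9 -0.1] w 0.0289 gf 41.0
M [[-0.959, 0.283, 0.0], [0.283, 0.959, 0.001], [-0.0, 0.001, -1.0]]
move [-0.0696 -0.0001 -0.0239]
```

arm_command(plan=[{"claw": 1, "tx": -0.0076, "ty": 0, "tz": -0.0059, "ax": 0, "ay": 0, "az": 0}, {"claw": 1, "tx": -0.0081, "ty": 0, "tz": -0.0052, "ax": 0, "ay": 0, "az": 0}, {"claw": 1, "tx": -0.0085, "ty": 0, "tz": -0.0044, "ax": 0, "ay": 0, "az": 0}, {"claw": 1, "tx": -0.0089, "ty": 0, "tz": -0.0037, "ax": 0, "ay": 0, "az": 0}, {"claw": 1, "tx": -0.0091, "ty": 0, "tz": -0.0029, "ax": 0, "ay": 0, "az": 0}, {"claw": 1, "tx": -0.0094, "ty": 0, "tz": -0.0021, "ax": 0, "ay": 0, "az": 0}, {"claw": 1, "tx": -0.0095, "ty": 0, "tz": -0.0013, "ax": 0, "ay": 0, "az": 0}, {"claw": 1, "tx": -0.0096, "ty": 0, "tz": -0.0004, "ax": 0, "ay": 0, "az": 0}, {"claw": 1, "tx": 0, "ty": 0, "tz": 0, "ax": 0, "ay": 0, "az": 0}, {"claw": 1, "tx": 0, "ty": 0, "tz": 0, "ax": 0, "ay": 0, "az": 0}])

```text
clock: 19.6
tcp_pos: [0.6087, 0.2707, 0.3057]
orientation: [-0.447, -3.108, -0.001]
contact_force: [-2.8, 3.9, -1.8]
grip_width: 0.0295
gripper_force: 40.7
```

```bash
python3 -c "
from h import *
im=save('scene','s7.png'); cv2.imwrite('pics/s7c.png',cv2.resize(im[90:220,280:440,::-1],None,fx=4.5,fy=4.5))
for n in('scene','top'):
  r.grab_frame(n)
  for k in('handle','module','weight','pad','cam_axis'):
    for d in r.tip_of(k,n)[:2]: print(n,k,round(d['confidence'],2),w(n,d['location']).round(4))
to(.6086,.2703,.15)"
```

```text
scene handle 0.65 [0.7141 0.0096 0.0022]
scene handle 0.43 [0.5967 0.2763 0.1497]
scene module 0.96 [ 0.6051 -0.0732 -0.0014]
scene module 0.7 [ 0.487  -0.1871  0.0068]
scene weight 0.59 [ 0.6259 -0.1921  0.0039]
scene pad 0.56 [ 0.6262 -0.192  -0.0013]
scene cam_axis 0.56 [0.6064 0.2713 0.0395]
top module 0.73 [0.6095 0.2652 0.0412]
top module 0.69 [0.5967 0.2133 0.0894]
top weight 0.65 [ 0.6272 -0.2046  0.0053]
top weight 0.27 [ 0.4959  0.5044 -0.0021]
top pad 0.69 [ 0.6296 -0.1976 -0.0026]
top cam_axis 0.57 [0.6109 0.2667 0.0394]
top cam_axis 0.45 [ 0.5966 -0.4289  0.0007]
t 20.25 grasp [0.6086 0.2708 0.1507] F [-2.3  5.1 -1.4] w 0.0292 gf 40.7
M [[-0.96, 0.282, -0.0], [0.282, 0.96, 0.0], [0.0, 0.0, -1.0]]
move [-0.0001 -0.0004  0.0007]
```

View pics/s7c.png

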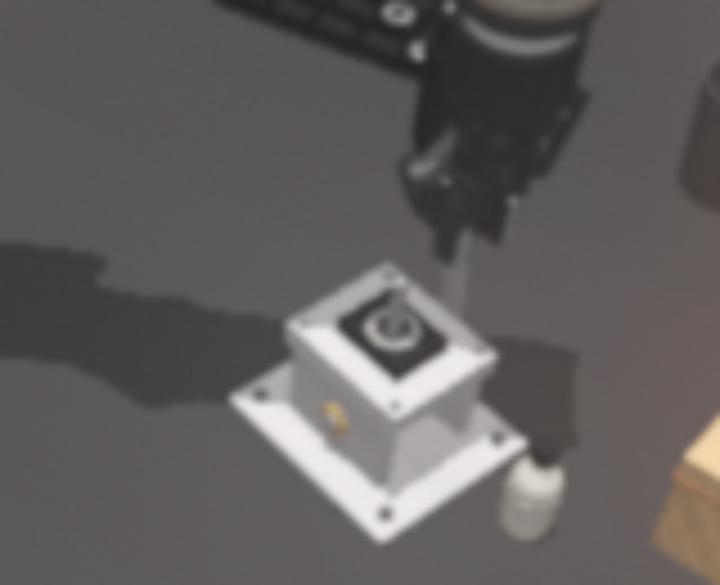

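The crop shows the lever bar upright at (455,280), held by the fingers. The module ring has moved up from row 338 to 325, about 10 mm and level, and the weight is still on the pad. Handing in.

```bash
python3 -c "
from h import *
print(r.hand_in())"
```

```text
the job is handed in; nothing more can be done
None
```

The job is handed in (no verdict came back): the ring weight is standing released near the middle of the cork pad, and the gripper is holding the lever straight up with the lens module raised out of its nest.

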